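# Roll the handle dowel onto its pencil line

## Robot

A 6-joint arm with a two-finger parallel gripper is mounted at the origin on the work surface. World frame = base frame: x ahead of the robot, y to its left, z up, the work surface at z = 0. Lengths are in m, angles in rad, forces in N, time in s.
With the tool pointing down it reaches from about 0.425 to 0.95 m from the base axis. Payload 3.5 kg.
Tool frame: the origin (TCP) lies midway between the tips of the shut fingers; the grasp point (between the pads) lies 19 mm behind it; z points along the fingers, y is the line along which they close (so a half turn about z gives the same grasp; the last joint's range is limited). The gripper opens to 85 mm and grips with 20 to 120 N. Pads are 22 mm wide; open, the fingers measure 114 mm over their backs; the gripper's body (76 mm by 85 mm) begins 54 mm behind the grasp point. The pads swing forward as they close: fully open they stand 13 mm farther back than shut.
Start: joints at [1.044, 0.286, 1.577, -0, 1.279, -0.15], TCP at [0.248, 0.628, 0.231] pointing down, gripper open.
Joint ranges: [-2.77, 2.77], [-0.9, 2.22], [0.21, 2.48], [-1.53, 4.67], [0.24, 2.81], [-2.84, 2.84]. Speed limits (rad/s): [2.79, 2.79, 3.14, 3.14, 3.14, 3.14].

## Interface

Orientations are given as a unit quaternion [x, y, z, w].
In Python, from plant import get_state, read_camera, ctrl gives the robot as it stands.
- The arm moves only by the shell command python3 -m crank 'ROWS' [FORCE]. ROWS is JSON, a list of rows, each a list of 3 entries, a list of its own where there are three numbers: the shift along the tool's x, y, z in mm, then the turn about the tool's z in degrees, then the closure in counts, from 0 (fully open) to 255 (shut). In form: [[[tx, ty, tz], yaw, claw], ...]. A call has 1 to 10 rows; each row is the pose to reach, as a shift and turn from the pose commanded when the call began, along the tool's axes at that moment; what a row does not reach only later rows make up. A row lasts 1/10 s, in which the tool goes at most 50 mm and 8.59 degrees, less where a joint would pass 70% of its speed; a pose out of reach is approached as far as the arm can. A call with a gripper value outside its range is refused whole. The fingers move at their own pace and stop on an object; FORCE is the grip in N (left out, the last holds). Time passes only in rows, so rows that repeat a pose let the fingers close. It gives the time, the measured TCP pose, the force, the opening and the grip force at its end, in the units of the state.
- get_state(): the state, without advancing time (a new reading comes with each control period).
- read_camera(name): name is "scene" or "top"; returns a dict with "frame" (420x560x3 uint8, blue, green, red), "range_z" (420x560 float32, m along the optical axis (not along the pixel's ray), 0 where there is no reading), "vfov" (degrees; the focal length in pixels is half the picture's height over the tangent of half this angle, whatever the lens; pixels are square), "cx", "cy" (the principal point, pixels), "origin" and "orientation" of the camera in the world. Camera axes: x right, y down, z forward; pixel columns grow to the right and rows downward; lengths in m; the calibration is good to about 2 mm. A picture is of the moment at which its call begins.
- ctrl.sign_off(): hands the job in; it is judged then, once.
The state is a dict: "time": time; "qpos": joint angles; "dq": joint speeds; "joint_efforts": joint torques, N m; "eef_pos": TCP position; "tcp_rot": TCP orientation; "contact_force": force on the tool from outside, world axes, zero at the start; "wrist_torque": the same for the moment, N m; "opening": opening from 0.0 (shut) to 1.0 (fully open); "finger_force": force on a finger pad.
Only numpy, scipy, OpenCV 4.12 (cv2) and the standard library are available. Lean on these libraries where they do the work, as an engineer would, in place of code of your own. Each camera call takes 0.05 s, during which the arm holds its last target. There are 200 camera calls.

## Task

A cabinet door lies flat on the bench with a pencil line where its wooden handle is to be glued. With your fingertips, push the top of the thicker of the two lying dowels sideways so that it rolls across the door, and leave it at rest centred on the line and lying along it. Roll it, do not lift it, and leave the thin dowel and the other things on the door where they are.

Things in the scene. Friction and masses are not known exactly. Their poses are not given: they have to be found in the camera images.
- handle_dowel: the thicker dowel: plain brown wood, 32 mm in diameter, 160 mm long, 85 g, lying 60 to 95 mm to either side of the line, up to 0.08 rad askew to it. Origin at its middle, on its axis, 16 mm above the door's top; y along the bar; x, z turn as it rolls. Fingertips pressed lightly on its top roll it without slip, its middle going half as far as they do; it stops within a few mm when let go
- thin_dowel: a thinner dowel of the same wood, 14 mm in diameter, 160 mm long, lying on the door on the other side of the line, to be left alone. Origin at its middle, on its axis, 7 mm above the door's top; y along the bar
- line (a point): the pencil line: a dark straight line 4 mm wide and 240 mm long, drawn on the white door. This point is the line's middle, on the door's top surface; y runs along the line, x across it, z up
- door: a white cabinet door lying flat, fixed: 280 mm (its x, across the line) by 400 mm (its y, along the line), 18 mm thick. Origin at the centre of its underside, on the bench, straight below the line's middle; two flush steel hinge cups near one long edge are level with the surface
- sanding_block: cork block 65 x 40 x 30 mm, lying on the door about 170 mm from the line's middle, beyond its +y end. Origin at the centre of its underside
- tape_roll: roll of paper tape, 60 mm across, 24 mm high, lying on the door about 165 mm from the line's middle, beyond its -y end. Origin at the centre of its underside
Things that resemble listed ones, but are neither listed nor needed, are in the scene too. Of the things like the handle_dowel, leave any that is blue; of the rest the larger one is meant.

How it is judged:
By the outcome, as a careful person would: the job done as asked, in the order asked, and still so for the second after the job is handed in, with the robot touching nothing.
It also fails if it takes over 48 s, if anything falls off the work surface, if the arm or the gripper's body presses on something with over 40 N, if the wrist force passes 120 N, or if a joint passes its speed limit or range.

## Working session

There is one attempt and no reset: what is moved stays moved. The work goes in short steps, Python scripts to look and compute and a shell command to move; the robot and the scene stay as the last step left them, time stands still between calls to the robot, and variables do not carry over. Pictures are saved under pics/ and viewed, at most 10 in all, crops included, and the job is handed in when it is done.

```bash
mkdir -p pics; cat > h.py <<'E'
import numpy as np,cv2
from scipy.spatial.transform import Rotation as R
from plant import get_state, read_camera, ctrl
def cam(n):
    c=read_camera(n); c['f']=210/np.tan(np.radians(c['vfov'])/2); c['R']=R.from_quat(c['orientation']).as_matrix(); return c
def ray(c,uv,z):
    uv=np.atleast_2d(uv).astype(float)
    d=np.c_[(uv[:,0]-c['cx'])/c['f'],(uv[:,1]-c['cy'])/c['f'],np.ones(len(uv))]@c['R'].T
    o=np.array(c['origin']); return o+d*((z-o[2])/d[:,2])[:,None]
def cloud(c):
    v,u=np.mgrid[:420,:560]; z=c['range_z']
    return np.dstack([(u-c['cx'])/c['f']*z,(v-c['cy'])/c['f']*z,z])@c['R'].T+np.array(c['origin'])
E
python3 - <<'E'
from h import *
s=get_state(); print(s['time'],s['eef_pos'],s['tcp_rot'],s['opening'])
for n in('top','scene'):
    c=cam(n); cv2.imwrite(f'pics/{n}0.png',c['frame']); print(n,c['origin'],c['vfov'],c['R'].round(2).tolist())
E
```

```text
0.0 [0.24796992 0.62708814 0.22992193] [ 1.87248809e-01  9.82311806e-01 -1.11785717e-03 -3.85609937e-04] 0.9980886106559111
top [ 0.32257195 -0.04386742  1.12192449] 47.64089992017364 [[0.07, -0.97, 0.22], [-1.0, -0.07, 0.01], [0.0, -0.23, -0.97]]
scene [ 0.86618634 -0.54702316  0.60009603] 52.279237561430506 [[0.85, 0.34, -0.39], [0.52, -0.56, 0.64], [0.0, -0.75, -0.66]]
```

View pics/top0.png

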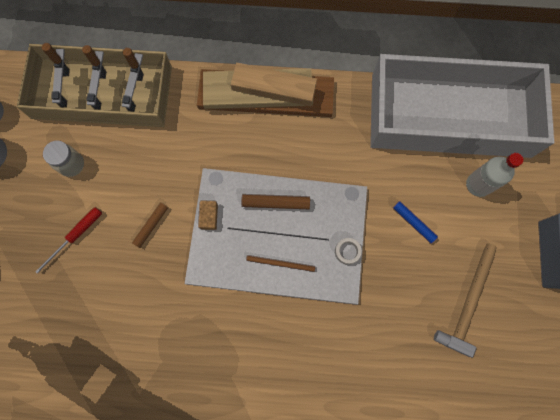

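View pics/scene0.png

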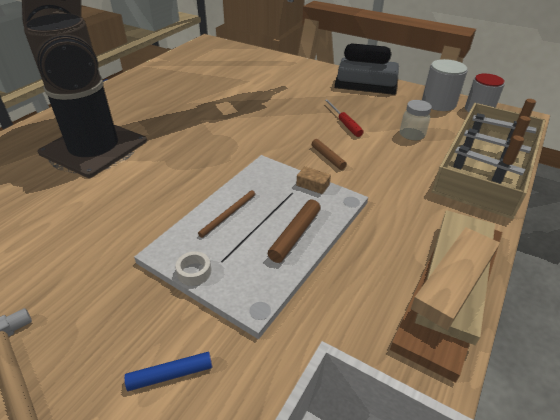

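The top view shows these candidates: a brown dowel on the door at (276,202), a shorter brown one on the bench at (151,225), a blue one at (415,222), and the thin dowel at (281,264). The thick brown one on the door is the target, since it's the largest one that isn't blue and it lies next to the line (228,229)-(329,240). Next I'll measure and confirm with a crop.

```bash
cat >> h.py <<'E'
def axis(P):
    m=P.mean(0); d=np.linalg.svd(P-m,full_matrices=False)[2][0]; d=d*np.sign(d[1]); return m,d
def box(m): # minAreaRect of largest blob's world xy, mm
    (c,s,a)=cv2.minAreaRect(m.astype(np.float32)); return np.round(c,4),np.round(s,4),a
def measure(c,verbose=True):
    W=cloud(c); hsv=cv2.cvtColor(c['frame'],cv2.COLOR_BGR2HSV); out={}
    near=(np.abs(W[...,0]-.53)<.25)&(np.abs(W[...,1]+.03)<.25)
    door=near&(np.abs(W[...,2]-.018)<.006)&(hsv[...,1]<60)
    n,l,st,_=cv2.connectedComponentsWithStats(door.astype(np.uint8)); k=1+st[1:,4].argmax()
    hull=cv2.convexHull(np.argwhere(l==k)[:,::-1].astype(np.int32))
    D=cv2.fillConvexPoly(np.zeros((420,560),np.uint8),hull,1)
    D=cv2.erode(D,np.ones((7,7)))>0
    out['doorz']=np.median(W[l==k][:,2]); out['door']=box(ray(c,hull[:,0],.018)[:,:2]*1)
    brown=D&(hsv[...,1]>110)
    n,l,st,_=cv2.connectedComponentsWithStats(brown.astype(np.uint8))
    for i in range(1,n):
        if st[i,4]<60: continue
        uv=np.argwhere(l==i)[:,::-1]; z=W[l==i][:,2].max()
        out[f'brown{i}']=(uv.mean(0).round(1),st[i,4],'zmax',z.round(4),'box@axis',box(ray(c,uv,(z+.018)/2)[:,:2]))
    dark=D&(hsv[...,2]<90)&(hsv[...,1]<90)
    n,l,st,_=cv2.connectedComponentsWithStats(dark.astype(np.uint8),connectivity=8)
    for i in range(1,n):
        if st[i,4]<60: continue
        uv=np.argwhere(l==i)[:,::-1]; out[f'dark{i}']=(uv.mean(0).round(1),st[i,4],box(ray(c,uv,.018)[:,:2]))
    if verbose:
        for k,v in out.items(): print(k,v)
E
python3 - <<'E'
from h import *
for n in('top','scene'):
    c=cam(n); print(n); measure(c)
    if n=='top': cv2.imwrite('pics/crop.png',cv2.resize(c['frame'][160:310,120:440],None,fx=2.4,fy=2.4,interpolation=cv2.INTER_CUBIC))
E
```

```text
top
doorz 0.01896925548270878
door (array([ 0.5227, -0.0343]), array([0.4003, 0.2806]), 87.22538757324219)
brown1 (array([275.6, 201.4]), np.int32(789), 'zmax', np.float64(1.1219), 'box@axis', (array([ 0.4613, -0.0342]), array([0.0144, 0.0805]), 1.6758699417114258))
brown2 (array([207.5, 214.7]), np.int32(463), 'zmax', np.float64(0.0556), 'box@axis', (array([0.5533, 0.1313]), array([0.0646, 0.0397]), 3.8608577251434326))
brown3 (array([280.6, 263.2]), np.int32(305), 'zmax', np.float64(1.1219), 'box@axis', (array([ 0.3879, -0.045 ]), array([0.0792, 0.0052]), 84.38809967041016))
dark13 (array([277.8, 233.6]), np.int32(107), (array([ 0.5223, -0.0343]), array([0.2347, 0.0025]), 87.21305084228516))
scene
doorz 0.018498820882102807
door (array([ 0.5271, -0.0352]), array([0.4047, 0.283 ]), 87.12721252441406)
brown1 (array([309. , 178.7]), np.int32(62), 'zmax', np.float64(0.0505), 'box@axis', (array([0.5491, 0.1277]), array([0.0147, 0.0596]), 88.46426391601562))
brown15 (array([225.6, 213.7]), np.int32(385), 'zmax', np.float64(0.6001), 'box@axis', (array([ 0.6581, -0.2922]), array([0.0832, 0.0073]), 84.45124053955078))
brown16 (array([293.2, 231. ]), np.int32(1092), 'zmax', np.float64(0.6001), 'box@axis', (array([ 0.7285, -0.2764]), array([0.0165, 0.0944]), 1.4666988849639893))
dark8 (array([256.5, 227.3]), np.int32(136), (array([ 0.525 , -0.0331]), array([0.2373, 0.0037]), 87.298095703125))
dark12 (array([226.3, 217.6]), np.int32(67), (array([ 0.4584, -0.0449]), array([0.1561, 0.003 ]), 84.11334228515625))
dark14 (array([297.2, 240.1]), np.int32(70), (array([ 0.6093, -0.0241]), array([0.0038, 0.1528]), 0.8552826642990112))
```

View pics/crop.png

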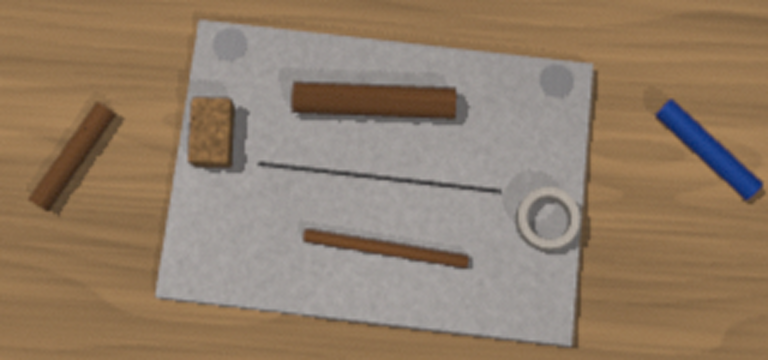

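The crop confirms it. The thick brown dowel at crop (374,100) is on the door, and the other brown one at (75,155) is shorter and off it. A few pixels without depth spoiled the dowel heights, so I'll redo that with the known axis heights.

```bash
python3 - <<'E'
s=open('h.py').read()
s=s.replace("z=W[l==i][:,2].max()","z=np.percentile(W[(l==i)&(c['range_z']>0)][:,2],95)")
s+='''
def tool(target,ang=None):
    "shift in mm in tool axes to a world point; yaw deg to put tool y at world angle ang"
    s=get_state(); M=R.from_quat(s['tcp_rot']).as_matrix(); print('shift',(M.T@(np.array(target)-s['eef_pos'])*1e3).round(1))
    a=np.degrees(np.arctan2(M[1,1],M[0,1])); print('tool y ang',a.round(2),'yaw',None if ang is None else round(-(ang-a),2))
def dowel(c):
    "thick dowel: silhouette on plane of its axis -> centre, angle deg, size"
    hsv=cv2.cvtColor(c['frame'],cv2.COLOR_BGR2HSV)
    P=ray(c,np.dstack(np.meshgrid(range(560),range(420))).reshape(-1,2),.034).reshape(420,560,3)
    m=(hsv[...,1]>110)&(hsv[...,2]>20)&(np.abs(P[...,0]-.545)<.085)&(np.abs(P[...,1]+.03)<.13)
    n,l,st,_=cv2.connectedComponentsWithStats(m.astype(np.uint8)); k=1+st[1:,4].argmax()
    (b,sz,a)=cv2.minAreaRect(P[l==k][:,:2].astype(np.float32)*1000)
    mm,d=axis(P[l==k][:,:2]); a=np.degrees(np.arctan2(d[1],d[0]))
    L=np.array([522.5,-34.3]); t=np.radians(87.2); y=np.array([np.cos(t),np.sin(t)]); x=np.array([y[1],-y[0]]); e=np.array(b)-L
    print('dowel',np.round(b,1),np.round(sz,1),'ang',a.round(2),'| across',(e@x).round(1),'along',(e@y).round(1),'askew',(a-87.2).round(2),'npx',st[k,4])
'''
open('h.py','w').write(s)
E
python3 - <<'E'
from h import *
for n in('top','scene'):
    c=cam(n); print(n); measure(c); dowel(c)
tool([.6,-.03,.09],91.7)
E
```

```text
top
doorz 0.018942309511995492
door (array([ 0.5226, -0.0344]), array([0.4001, 0.2805]), 87.20793151855469)
brown1 (array([275.7, 201.5]), np.int32(791), 'zmax', np.float64(0.053), 'box@axis', (array([ 0.5956, -0.0248]), array([0.0284, 0.1584]), 1.5111253261566162))
brown2 (array([207.5, 214.7]), np.int32(465), 'zmax', np.float64(0.0522), 'box@axis', (array([0.5537, 0.1316]), array([0.0647, 0.0398]), 3.861243724822998))
brown3 (array([280.6, 263.2]), np.int32(305), 'zmax', np.float64(0.0357), 'box@axis', (array([ 0.4522, -0.0461]), array([0.1571, 0.0102]), 84.38810729980469))
dark15 (array([277.6, 233.6]), np.int32(106), (array([ 0.5223, -0.0343]), array([0.2347, 0.0025]), 87.21305084228516))
dowel [596.  -24.8] [ 28.5 158.6] ang 91.56 | across 72.9 along 13.1 askew 4.36 npx 791
scene
doorz 0.018530369708697203
door (array([ 0.5272, -0.0353]), array([0.4049, 0.2832]), 87.12721252441406)
brown17 (array([225.6, 213.7]), np.int32(385), 'zmax', np.float64(0.0333), 'box@axis', (array([ 0.4555, -0.044 ]), array([0.1642, 0.0143]), 84.45126342773438))
brown19 (array([293.2, 231. ]), np.int32(1093), 'zmax', np.float64(0.0511), 'box@axis', (array([ 0.5987, -0.0212]), array([0.032 , 0.1834]), 1.4666848182678223))
dark7 (array([256.7, 227.1]), np.int32(136), (array([ 0.5251, -0.0331]), array([0.2373, 0.0037]), 87.3890609741211))
dark11 (array([225.9, 217.9]), np.int32(66), (array([ 0.4584, -0.0449]), array([0.1561, 0.003 ]), 84.09465789794922))
dark13 (array([297.3, 239.9]), np.int32(70), (array([ 0.6093, -0.0241]), array([0.0038, 0.1528]), 0.8552826642990112))
dowel [598.4 -20.7] [ 32.1 183.6] ang 92.3 | across 75.2 along 17.3 askew 5.1 npx 1093
shift [-569.  -481.8  141.2]
tool y ang 68.42 yaw -23.28
```

```bash
python3 -m crank '[[[-571,-476,111],-23.2,0],[[-571,-476,111],-23.2,0],[[-571,-476,111],-23.2,0],[[-571,-476,111],-23.2,0],[[-571,-476,111],-23.2,0],[[-571,-476,111],-23.2,0],[[-571,-476,111],-23.2,0],[[-571,-476,111],-23.2,0],[[-571,-476,111],-23.2,0],[[-571,-476,111],-23.2,0]]' 20
python3 - <<'E'
from h import *
tool([.604,-.025,.08],91.56)
E
```

```text
time: 1.3
eef_pos: [0.4855, 0.192, 0.1576]
tcp_rot: [-0.014, 1.0, 0.0, 0.0]
contact_force: [0.2, 1.0, 1.0]
opening: 0.999
finger_force: 0.0
shift [-112.3 -220.3   77.7]
tool y ang 91.61 yaw 0.05
```

```bash
python3 -m crank '[[[-112,-220,78],0,0],[[-112,-220,78],0,0],[[-112,-220,78],0,0],[[-112,-220,78],0,0],[[-112,-220,78],0,0],[[-112,-220,78],0,0],[[-112,-220,78],0,0]]'
python3 - <<'E'
from h import *
tool([.604,-.025,.038],91.56); print(get_state()['contact_force'])
c=cam('scene'); cv2.imwrite('pics/s1.png',c['frame'])
E
```

```text
time: 2.0
eef_pos: [0.603, -0.0244, 0.0787]
tcp_rot: [-0.013, 1.0, 0.0, -0.001]
contact_force: [0.0, -0.5, -0.1]
opening: 0.997
finger_force: 0.0
shift [-1.1 -0.7 40.7]
tool y ang 91.45 yaw -0.11
[ 0.03989272 -0.45961687 -0.12687089]
```

View pics/s1.png

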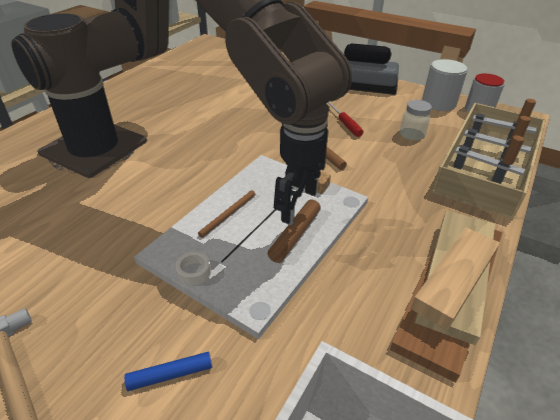

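The open fingers at about (295,200) are above the dowel and lined up along it, with nothing in the way. I'll lower until they touch.

```bash
python3 -m crank '[[[0,0,30],0,0],[[0,0,37],0,0],[[0,0,40],0,0],[[0,0,40],0,0]]'; python3 -m crank '[[[0,0,2],0,0],[[0,0,2],0,0]]'
```

```text
time: 2.45
eef_pos: [0.6027, -0.0219, 0.0399]
tcp_rot: [-0.015, 1.0, 0.0, -0.0]
contact_force: [0.0, 0.5, 0.5]
opening: 1.002
finger_force: 0.0
time: 2.65
eef_pos: [0.6035, -0.0228, 0.0384]
tcp_rot: [-0.014, 1.0, -0.0, 0.001]
contact_force: [0.1, -0.8, 0.4]
opening: 0.998
finger_force: 0.0
```

```bash
python3 -m crank '[[[0,0,1],0,0],[[0,0,1],0,0]]'; python3 -m crank '[[[0,0,1],0,0],[[0,0,1],0,0]]'
```

```text
time: 2.85
eef_pos: [0.6031, -0.023, 0.0369]
tcp_rot: [-0.014, 1.0, -0.0, 0.0]
contact_force: [0.2, -0.1, -0.0]
opening: 1.005
finger_force: 0.6
time: 3.05
eef_pos: [0.6041, -0.023, 0.0368]
tcp_rot: [-0.014, 1.0, -0.0, 0.001]
contact_force: [0.2, 0.7, 4.8]
opening: 1.001
finger_force: 2.3
```

```bash
python3 -m crank '[[[5,-0.5,0],0.2,0],[[10,-1,0],0.5,0],[[15,-1.5,0],0.7,0],[[20,-2,0],1,0],[[25,-2.5,0],1.2,0],[[30,-3,0],1.5,0],[[32,-3,0],1.5,0],[[32,-3,0],1.5,0]]'; python3 -m crank '[[[0,0,-3],0,0],[[0,0,-20],0,0],[[0,0,-20],0,0]]'
python3 - <<'E'
from h import *
c=cam('top');dowel(c); cv2.imwrite('pics/t1.png',cv2.resize(c['frame'][160:310,120:440],None,fx=2.4,fy=2.4)); dowel(cam('scene'))
E
```

```text
time: 3.85
eef_pos: [0.5711, -0.0262, 0.0365]
tcp_rot: [-0.001, 1.0, 0.001, 0.0]
contact_force: [-0.7, 3.8, 4.9]
opening: 1.001
finger_force: 2.8
time: 4.15
eef_pos: [0.572, -0.0273, 0.057]
tcp_rot: [-0.001, 1.0, -0.001, 0.001]
contact_force: [0.2, 0.4, 0.0]
opening: 0.999
finger_force: 0.0
dowel [574.2 -92.6] [26.1 16. ] ang 95.3 | across 54.5 along -55.7 askew 8.1 npx 63
dowel [582.2 -22.9] [ 32.3 183.9] ang 91.05 | across 59.0 along 14.3 askew 3.85 npx 1081
```

View pics/t1.png

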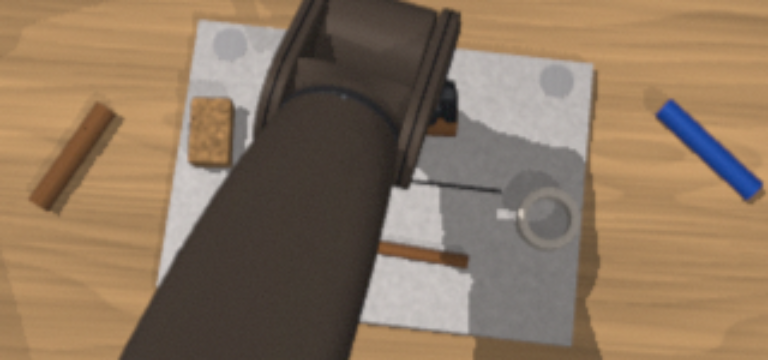

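The top view is blocked by the arm here. The scene camera shows the stroke worked: the dowel moved -16 mm across, -3 mm along and turned -1.25°. By difference it now sits 56.7 mm across, 10.1 mm along and 3.1° askew. On to the next strokes.

```bash
python3 -m crank '[[[-16,0,0],0,0],[[-16,0,16],0,0],[[-16,0,20],0,0],[[-16,0,20],0,0]]'; python3 -m crank '[[[5,-1,0],0.2,0],[[10,-2,0],0.4,0],[[15,-3,0],0.6,0],[[20,-3.5,0],0.8,0],[[25,-4,0],1,0],[[30,-4.5,0],1.1,0],[[32,-5,0],1.2,0],[[32,-5,0],1.2,0]]'; python3 -m crank '[[[0,0,-3],0,0],[[0,0,-20],0,0],[[0,0,-20],0,0]]'
python3 - <<'E'
from h import *
dowel(cam('scene'))
E
```

```text
time: 4.65
eef_pos: [0.5887, -0.0272, 0.0366]
tcp_rot: [-0.001, 1.0, -0.0, 0.002]
contact_force: [0.7, 0.0, 9.7]
opening: 0.999
finger_force: 5.1
time: 5.45
eef_pos: [0.5553, -0.0301, 0.0364]
tcp_rot: [0.01, 1.0, 0.002, 0.0]
contact_force: [-1.1, 6.8, 11.7]
opening: 0.997
finger_force: 5.6
time: 5.75
eef_pos: [0.5551, -0.0321, 0.0556]
tcp_rot: [0.009, 1.0, -0.0, 0.0]
contact_force: [0.7, 0.3, -0.0]
opening: 1.002
finger_force: 0.0
dowel [565.6 -25.9] [182.3  32.8] ang 89.93 | across 42.6 along 10.5 askew 2.73 npx 1070
```

```bash
python3 -m crank '[[[-16,0,0],0,0],[[-16,0,16],0,0],[[-16,0,19.5],0,0],[[-16,0,19.5],0,0]]'; python3 -m crank '[[[5,-1,0],0.2,0],[[10,-2,0],0.4,0],[[15,-3,0],0.6,0],[[20,-3.5,0],0.8,0],[[25,-4,0],1,0],[[30,-4.5,0],1.1,0],[[32,-5,0],1.2,0],[[32,-5,0],1.2,0]]'; python3 -m crank '[[[0,0,-3],0,0],[[0,0,-20],0,0],[[0,0,-20],0,0]]'
python3 - <<'E'
from h import *
dowel(cam('scene'))
E
```

```text
time: 6.2
eef_pos: [0.5724, -0.0327, 0.0366]
tcp_rot: [0.01, 1.0, -0.0, 0.001]
contact_force: [-0.2, -0.5, 10.3]
opening: 0.999
finger_force: 4.9
time: 7.0
eef_pos: [0.539, -0.0349, 0.0364]
tcp_rot: [0.02, 1.0, 0.002, 0.0]
contact_force: [-1.8, 6.9, 11.0]
opening: 0.996
finger_force: 5.6
time: 7.3
eef_pos: [0.5388, -0.0367, 0.0558]
tcp_rot: [0.02, 1.0, -0.0, 0.0]
contact_force: [1.7, 0.7, 0.1]
opening: 0.999
finger_force: 0.0
dowel [549.1 -28.1] [182.5  33.7] ang 88.63 | across 26.3 along 7.5 askew 1.43 npx 1091
```

```bash
python3 -m crank '[[[-16,0,0],0,0],[[-16,0,16],0,0],[[-16,0,19.5],0,0],[[-16,0,19.5],0,0]]'; python3 -m crank '[[[5,-1,0],0.1,0],[[10,-2,0],0.2,0],[[15,-3,0],0.3,0],[[20,-3.5,0],0.4,0],[[25,-4,0],0.5,0],[[30,-4.5,0],0.6,0],[[32,-4.5,0],0.7,0],[[32,-4.5,0],0.7,0]]'; python3 -m crank '[[[0,0,-3],0,0],[[0,0,-20],0,0],[[0,0,-20],0,0]]'
python3 - <<'E'
from h import *
c=cam('scene');dowel(c); cv2.imwrite('pics/s4.png',cv2.resize(c['frame'][140:340,120:400],None,fx=2.6,fy=2.6))
E
```

```text
time: 7.75
eef_pos: [0.5557, -0.0376, 0.0366]
tcp_rot: [0.02, 1.0, -0.0, 0.001]
contact_force: [-0.7, -0.7, 6.5]
opening: 0.999
finger_force: 3.3
time: 8.55
eef_pos: [0.5226, -0.0395, 0.0366]
tcp_rot: [0.026, 1.0, 0.001, -0.0]
contact_force: [0.1, 3.8, 7.5]
opening: 0.998
finger_force: 3.4
time: 8.85
eef_pos: [0.5232, -0.0408, 0.0571]
tcp_rot: [0.026, 1.0, -0.0, 0.001]
contact_force: [0.4, -1.0, 0.2]
opening: 1.001
finger_force: 0.0
dowel [531.9 -30.9] [181.9  32.6] ang 88.07 | across 9.2 along 3.9 askew 0.87 npx 1050
```

View pics/s4.png

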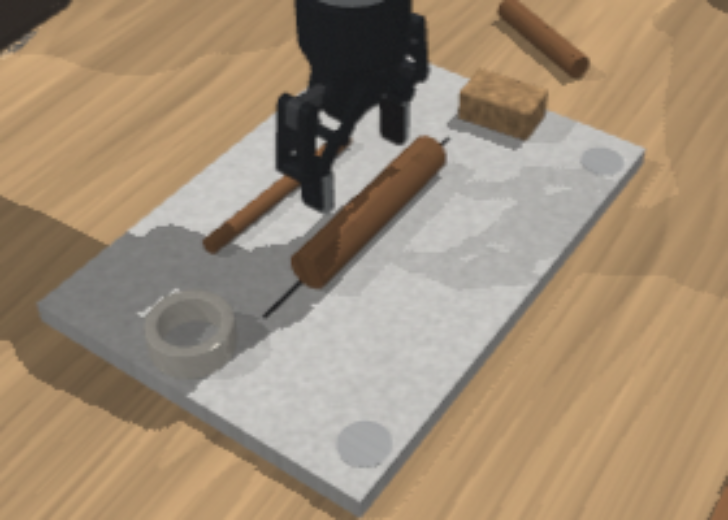

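The dowel at crop (370,210) is nearly on the line, and I estimate 6.9 mm left. One short stroke should finish it. Then I'll clear the arm for an unblocked top view.

```bash
python3 -m crank '[[[-13,4,0],0,0],[[-13,4,16],0,0],[[-13,4,19.5],0,0],[[-13,4,19.5],0,0]]'; python3 -m crank '[[[4,0,0],0,0],[[8,0,0],0,0],[[11,0,0],0.1,0],[[13,0,0],0.1,0],[[14,0,0],0.1,0],[[14,0,0],0.1,0]]'; python3 -m crank '[[[0,0,-3],0,0],[[0,0,-40],0,0],[[0,0,-80],0,0],[[0,50,-120],0,0],[[0,100,-120],0,0],[[0,150,-120],0,0],[[0,200,-120],0,0],[[0,250,-120],0,0],[[0,280,-120],0,0],[[0,280,-120],0,0]]'
python3 - <<'E'
from h import *
dowel(cam('scene'))
c=cam('top');dowel(c);measure(c); cv2.imwrite('pics/t5.png',cv2.resize(c['frame'][160:310,120:440],None,fx=2.4,fy=2.4))
E
```

```text
time: 9.3
eef_pos: [0.5362, -0.0372, 0.0368]
tcp_rot: [0.026, 1.0, 0.0, -0.0]
contact_force: [0.1, 0.9, 5.0]
opening: 0.997
finger_force: 2.2
time: 9.9
eef_pos: [0.5216, -0.0364, 0.0368]
tcp_rot: [0.027, 1.0, -0.0, -0.0]
contact_force: [-0.1, 0.3, 1.1]
opening: 1.0
finger_force: 0.6
time: 10.9
eef_pos: [0.5362, 0.2479, 0.1568]
tcp_rot: [0.024, 1.0, 0.001, -0.0]
contact_force: [-0.1, 0.1, -0.1]
opening: 0.999
finger_force: 0.0
dowel [525.  -30.4] [182.3  33.6] ang 88.38 | across 2.3 along 4.1 askew 1.18 npx 1067
dowel [522.9 -33.8] [159.7  28.7] ang 87.5 | across 0.4 along 0.5 askew 0.3 npx 815
doorz 0.018954927943240385
door (array([ 0.5226, -0.0344]), array([0.4001, 0.2805]), 87.2119140625)
brown1 (array([207.6, 214.7]), np.int32(456), 'zmax', np.float64(0.0519), 'box@axis', (array([0.5537, 0.1316]), array([0.0647, 0.0397]), 3.8607780933380127))
brown2 (array([277.7, 232.2]), np.int32(815), 'zmax', np.float64(0.0532), 'box@axis', (array([ 0.5226, -0.0338]), array([0.1595, 0.0286]), 87.4023208618164))
brown3 (array([280.5, 263.2]), np.int32(307), 'zmax', np.float64(0.0359), 'box@axis', (array([ 0.4522, -0.0461]), array([0.1571, 0.0105]), 84.68842315673828))
```

View pics/t5.png

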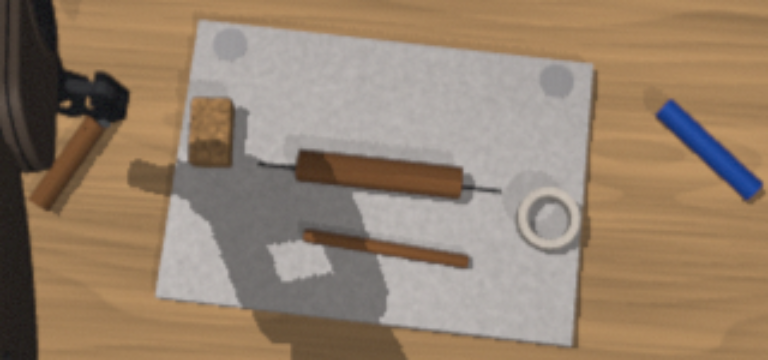

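The dowel at crop (379,174) lies along the line, with about the same length of pencil showing at each end. The top view puts it 0.4 mm across, 0.5 mm along and 0.3° askew. The thin dowel, block and tape haven't moved, and the arm is clear of everything, so I'm handing it in.

```bash
python3 -c "
from plant import ctrl; print(ctrl.sign_off())"
```

```text
the job is handed in; nothing more can be done
None
```

The handle dowel was rolled onto the pencil line and rests about 0.5 mm from its centre and 0.3° off its direction; the thin dowel, sanding block and tape were left where they were, and the job is handed in at about 11 s of the 48 s allowed.

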